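Lay the cafe bombon tray

ROBOT

A 6-joint arm with a two-finger parallel gripper is mounted at the origin on a cart in front of the work surface, level with it; the furniture and walls round the work are solid. World frame = base frame: x ahead of the robot, y to its left, z up, the work surface at z = 0. Lengths are in m, angles in rad, forces in N, time in s.
With the tool pointing down it reaches from about 0.3 to 0.775 m from the base axis. Payload 14.6 kg.
Tool frame: the origin (TCP) lies at the very end of the fingers, on their centre line; the grasp point (between the pads) lies 19 mm behind it; z points along the fingers, y is the line along which they close (so a half turn about z gives the same grasp; the last joint's range is limited). The gripper opens to 94 mm and grips with 3 to 60 N. Pads are 16 mm wide; open, the fingers measure 119 mm over their backs; the gripper's body (75 mm by 177 mm) begins 78 mm behind the grasp point.
Start: joints at [-1.409, 0.3, 1.521, -0, 1.321, -0.067], TCP at [0.125, -0.536, 0.205] pointing down, gripper open.
Joint ranges: [-3.03, 3.03], [-0.79, 2.21], [0.23, 2.52], [-1.04, 4.18], [0, 3.07], [-2.55, 2.55]. Speed limits (rad/s): [2.22, 2.22, 2.57, 3.14, 3.14, 3.14].

INTERFACE

Orientations are given as [roll, pitch, yaw] about the fixed x, y, z axes, in that order (R = Rz(yaw) Ry(pitch) Rx(roll)).
In Python, from station import ctrl gives the robot as it stands.
- The arm moves only by the tool carry_out, never from a script. Its argument "motion" is text: rows parted by semicolons, each of 7 numbers parted by spaces: the shift along the world's x, y, z in m, then the turn, a rotation vector about the world's x, y, z in degrees, then the closure in counts, from 0 (fully open) to 255 (shut). In form: dx dy dz wx wy wz hand; .... A call has 1 to 20 rows; each row shifts and turns the commanded pose from where the row before left it; what a row does not reach is not made up. A row lasts 1/12 s, in which the tool goes at most 41.7 mm and 7.16 degrees, less where a joint would pass 70% of its speed; a pose out of reach is approached as far as the arm can. A call is refused whole if a number of a shift passes 0.0417 or a number of a turn 7.16, either way. A call with a gripper value outside its range is refused whole. The fingers move at their own pace and stop on an object; "grip_force" is the grip in N (left out, the last holds). Time passes only in rows, so rows that do not move let the fingers close. It gives the time, the measured TCP pose, the force, the opening and the grip force at its end, in the units of the state.
- ctrl.get_obs(): the state, without advancing time (a new reading comes with each control period).
- ctrl.camera(name): name is "side" or "top" or "wrist"; returns a dict with "pixels" (420x560x3 uint8, red, green, blue), "range_z" (420x560 float32, m along the optical axis (not along the pixel's ray), 0 where there is no reading), "K" (3x3 intrinsics, pixels), "position" and "attitude" of the camera in the world. Camera axes: x right, y up, looking along -z (the intrinsics and any distortion apply to the point x, -y, -z); pixel columns grow to the right and rows downward; lengths in m; the calibration is good to about 2 mm. A picture is of the moment at which its call begins.
- ctrl.hand_in(): hands the job in; it is judged then, once.
The state is a dict: "time_s": time; "qpos": joint angles; "joint_vel": joint speeds; "tau": joint torques, N m; "ee_pos": TCP position; "eef_rot": TCP orientation; "force": force on the tool from outside, world axes, zero at the start; "moment": the same for the moment, N m; "grip_width": finger opening in m; "grip_force": force on a finger pad.
Only numpy, scipy, OpenCV 4.12 (cv2) and the standard library are available. Lean on these libraries where they do the work, as an engineer would, in place of code of your own. Each camera call takes 0.05 s, during which the arm holds its last target. There are 200 camera calls.

TASK

Lay the narrow wooden tray for a guest's sweet-milk coffee: stand the espresso cup, the shot glass, the condensed-milk tin and the spice shaker upright in their holders - the glass in the small round one, the cup in the large round one with its ear pointing across the tray (either side) so it is clear of its neighbours, the shaker in the small square one and the tin in the large square one. Set them down, do not drop or tip them, and leave the big tumbler and the steel grounds cup standing where they are; mind the clear screen that stands across the bar behind the work.

Things in the scene. Friction and masses are not known exactly. Their poses are not given: they have to be found in the camera images.
- demitasse: Small off-white espresso cup, empty, one thin ear, 53 mm high, 0.14 kg. Origin: underside, mid-outline; z up. Round bowl and foot are centred at (0, +9 mm) in its frame: foot 47 mm across, 60 mm at 20 mm height, 64 mm at the rim. The ear (6 mm thick) lies on its -y side, reaching y = -41 mm. Grip across the bowl, clear of the ear.
- shot_glass: Small clear glass, 48 mm across the rim, 38 mm across the foot, 61 mm high, 0.07 kg. Origin: centre of the underside, z up.
- shaker: Slim round spice shaker with a red cap (brown spice inside), 44 mm across, 98 mm high, 0.11 kg. Origin: centre of the underside, z up.
- milk_tin: Closed tin of condensed milk with a green label, 57 mm across, 72 mm high, 0.18 kg. Origin: centre of the underside, z up.
- tumbler: Large clear drinking glass, 81 mm across, 93 mm high: not part of the set, stays where it is. Origin: centre of the underside.
- grounds_cup: Open steel grounds cup, plain wall, 70 mm across, 74 mm high: not part of the set, stays where it is. Origin: centre of the underside.
- holder_glass: Small round holder on the tray, 63 mm outside, well 53 mm across; for the shot glass. Dark wood, cork floor, fixed on the fixed tray. Origin: centre of its underside, 8 mm above the worktop; well floor 4 mm and rim 12 mm above the origin. The four holders stand in a row along the shared y axis, 82 mm apart, in any order, on a pale tray 106 x 346 mm, lip 15 mm high. 
- holder_cup: Large round holder, 80 mm outside, well 64 mm across; for the espresso cup. Its x axis runs across the tray. Dark wood, cork floor, fixed on the fixed tray. Origin: centre of its underside, 8 mm above the worktop; well floor 4 mm and rim 12 mm above the origin. 
- holder_shaker: Small square holder, 68 mm outside, well 58 x 58 mm; for the spice shaker. Dark wood, cork floor, fixed on the fixed tray. Origin: centre of its underside, 8 mm above the worktop; well floor 4 mm and rim 12 mm above the origin. 
- holder_tin: Large square holder, 80 mm outside, well 72 x 72 mm; for the milk tin. Dark wood, cork floor, fixed on the fixed tray. Origin: centre of its underside, 8 mm above the worktop; well floor 4 mm and rim 12 mm above the origin. A clear upright screen (hard to see) crosses the whole bar at x = 0.54 m: keep wrist and gripper in front of it.
There are look-alikes about, which are no part of the job. Leave any blue or yellow look-alike of the shot_glass alone.

How it is judged:
By the outcome, as a careful person would: the job done as asked, in the order asked, and still so for the second after the job is handed in, with the robot touching nothing.
It also fails if it takes over 125 s, if anything falls off the work surface, if the arm or the gripper's body presses on something with over 40 N, if the wrist force passes 120 N, or if a joint passes its speed limit or range.

## Working session

There is one attempt and no reset: what is moved stays moved. The work goes in short steps, Python scripts to look and compute and a tool call to move; the robot and the scene stay as the last step left them, time stands still between calls to the robot, and variables do not carry over. Pictures are saved under pics/ and viewed, at most 14 in all, crops included, and the job is handed in when it is done.

Besides the shell and the picture viewer there is one more tool, called after "Call:" as name(argument=value, ...) on one line, values as JSON. carry_out: Moves the arm, as the interface text tells. Its arguments: {"type":"object","properties":{"motion":{"type":"string"},"grip_force":{"type":"number"}},"required":["motion"]}

```bash
mkdir -p pics; ls
cat > h.py <<'E'
import numpy as np,cv2
from station import ctrl
from scipy.spatial.transform import Rotation as R
def snap(n,save=None):
    c=ctrl.camera(n)
    if save: cv2.imwrite('pics/'+save,c['pixels'][:,:,::-1])
    return c
def rot(c):
    a=np.array(c['attitude'],float)
    if a.shape==(3,3): return a
    return R.from_quat(a).as_matrix() if a.size==4 else R.from_euler('xyz',a).as_matrix()
def cloud(c):
    K=c['K'];v,u=np.mgrid[:420,:560];z=c['range_z']
    p=np.stack([(u-K[0,2])/K[0,0]*z,-(v-K[1,2])/K[1,1]*z,-z],-1)
    return p@rot(c).T+np.array(c['position'])
def atz(c,u,v,h):
    K=c['K'];d=rot(c)@np.array([(u-K[0,2])/K[0,0],-(v-K[1,2])/K[1,1],-1]);p=np.array(c['position'])
    return p+d*(h-p[2])/d[2]
E
python3 - <<'E'
from h import *
for n in ('top','side'):
    c=snap(n,n+'0.png');print(n,c['position'],c['attitude'],c['K'],[k for k in c])
    np.savez(n+'0.npz',**{k:np.array(v) for k,v in c.items()})
print(ctrl.get_obs())
E
```

```text
pics
top [0.29291052 0.09331779 1.52301968] [ 0.08011907 -0.00578946 -1.5757723 ] [[538.25514606   0.         273.63542524]
 [  0.         538.25514606 202.11343228]
 [  0.           0.           1.        ]] ['pixels', 'range_z', 'K', 'position', 'attitude']
side [-0.32039536  0.81674642  1.31764584] [ 6.88443953e-01 -2.26712650e-03 -2.36214320e+00] [[504.28901458   0.         277.16598896]
 [  0.         504.28901458 209.93527112]
 [  0.           0.           1.        ]] ['pixels', 'range_z', 'K', 'position', 'attitude']
{'time_s': 0.1, 'qpos': array([-1.40856483e+00,  3.00406678e-01,  1.52150057e+00, -1.08522571e-05,
        1.32072254e+00, -6.65748051e-02]), 'joint_vel': array([ 0.00019302, -0.0006099 , -0.00050609,  0.00051057,  0.00201229,
        0.00100155]), 'tau': array([ 1.61716707e-03, -5.32642078e+01, -3.53283978e+01,  7.09319534e-02,
        2.34729942e-02, -6.07799234e-05]), 'ee_pos': array([ 0.1247182 , -0.535432  ,  0.20495573]), 'eef_rot': array([-3.14055712e+00, -5.85073546e-05,  2.28808964e-01]), 'force': array([-1.10916566,  0.72523191, -0.19570939]), 'moment': array([-0.02593201,  0.05521843, -0.06550263]), 'grip_force': 0.0, 'grip_width': 0.0939906064876392}
```

View pics/top0.png

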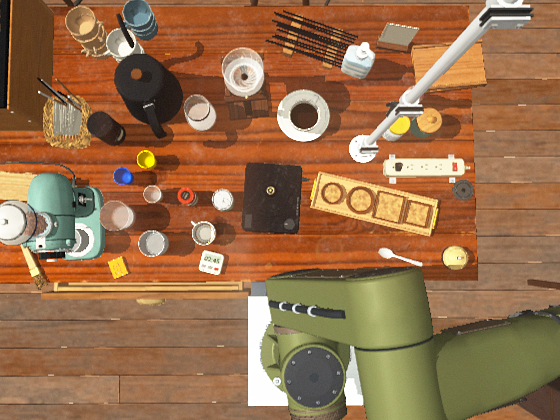

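View pics/side0.png

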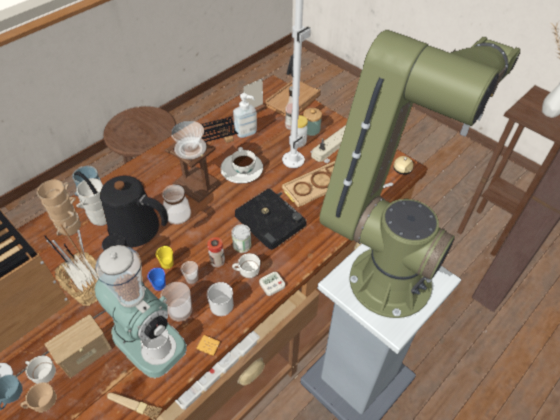

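The top view shows the blue (123,176) and yellow (147,159) look-alikes, and a small clear glass at (152,194), which fits the shot glass because it is colourless and small. The tumbler is at (118,216), the steel cup at (153,243), the red-capped shaker at (187,197), the tin at (222,199), the demitasse at (204,232), and the tray at (375,203). I'll confirm these in one crop and measure them.

Run:
```python
from h import *
c=dict(np.load('top0.npz'));P=cloud(c)
im=c['pixels'][:,:,::-1]
a=cv2.resize(im[145:265,90:250],None,fx=5,fy=5,interpolation=cv2.INTER_CUBIC)
b=cv2.resize(im[160:245,300:445],None,fx=5.5,fy=5.5,interpolation=cv2.INTER_CUBIC)
cv2.imwrite('pics/a.png',a);cv2.imwrite('pics/b.png',b)
for n,u,v,r in [('shot',152,194,12),('shaker',187,197,10),('tin',222,199,13),('cup',204,232,16),('tum',118,216,20),('steel',153,243,18),('blue',123,176,12),('yel',147,159,12),('tray',375,203,75)]:
    q=P[v-r:v+r,u-r:u+r].reshape(-1,3)
    q=q[(q[:,2]>.012)]
    zt=np.percentile(q[:,2],95); t=q[q[:,2]>zt-.012] if n!='tray' else q
    print(n,len(q),zt.round(3),((t.min(0)+t.max(0))/2).round(3),np.ptp(t,axis=0).round(3), 'proj',atz(c,u,v,.05).round(3))
c2=dict(np.load('side0.npz'));Q=cloud(c2);m=(Q[...,2]>.03)&(abs(Q[...,0]-.54)<.006);print('screenpts',m.sum())
s=(P[...,2]>.1)&(P[...,0]>.25)&(P[...,0]<.6);q=P[s]
H,_,_=np.histogram2d(q[:,0],q[:,1],bins=[np.arange(.25,.65,.05),np.arange(-.4,.75,.05)]);print(H.astype(int))
```

```text
shot 256 0.063 [0.375 0.267 0.787] [0.164 0.347 1.472] proj [0.435 0.418 0.05 ]
shaker 290 0.104 [0.37  0.217 0.808] [0.153 0.247 1.431] proj [0.426 0.322 0.05 ]
tin 388 0.076 [0.368 0.172 0.793] [0.151 0.158 1.459] proj [0.42  0.226 0.05 ]
cup 291 0.056 [0.327 0.202 0.784] [0.067 0.217 1.478] proj [0.33  0.275 0.05 ]
tum 870 0.093 [0.353 0.321 0.802] [0.12  0.456 1.442] proj [0.375 0.51  0.05 ]
steel 300 0.076 [0.3   0.271 0.794] [0.067 0.356 1.458] proj [0.301 0.414 0.05 ]
blue 268 0.064 [0.4   0.308 0.788] [0.213 0.43  1.47 ] proj [0.485 0.498 0.05 ]
yel 258 0.064 [0.423 0.276 0.787] [0.26  0.365 1.471] proj [0.532 0.433 0.05 ]
tray 6566 0.673 [ 0.426 -0.159  0.768] [0.399 0.504 1.511] proj [ 0.407 -0.194  0.05 ]
screenpts 249
[[   0    0    0    0    0  164   53    0    0  917    0    0    0    0
     0    0    0    0    0  157  393   73]
 [   0    0    0    0    0    0    0    0    0    0    0    0    0    0
     0    0    0    0    1  933  819   20]
 [   0    0    0    0    0    0    0    0    0    0    0    0    0    0
     0    0    0    0    0  686  758   34]
 [   0    0    0    0    0    0    0    0    0    0    0    0    0    2
    77    0    0    0    0  464  463  140]
 [   0    0    0    0    0    0    0    0    0    0    0    0    0    0
     0    0    0    0    0   42  178   24]
 [   0    0    0    0 1128  218    0    0    0    0    0    0    0    0
     0    0    0    0    0    0    0    0]
 [   0    0   35   45 2572   29    0    0    0    0    0    0    0    0
     0  164    0    0  190   46    6    7]]
```

View pics/a.png

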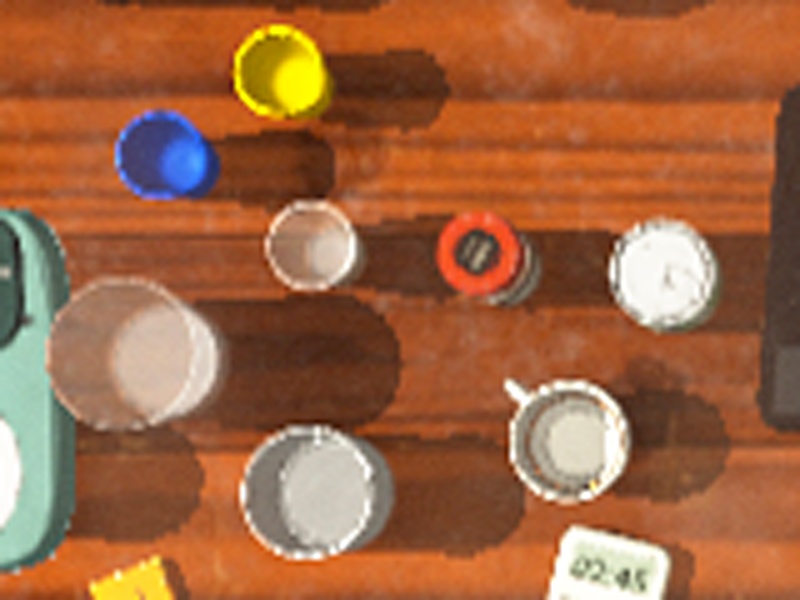

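View pics/b.png

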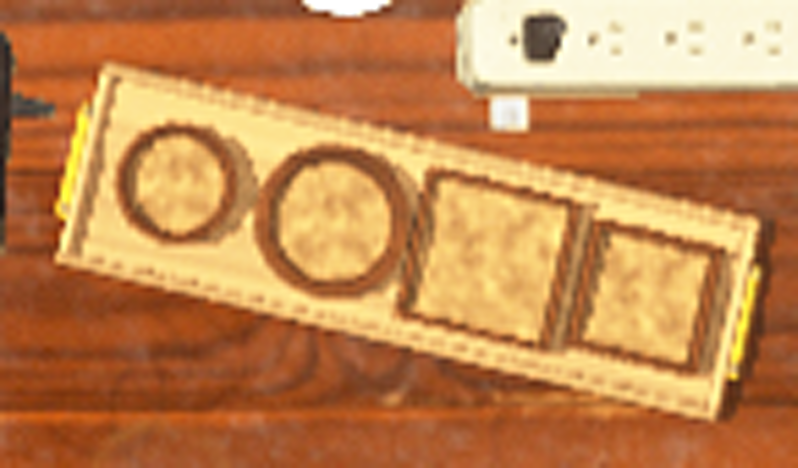

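The crops confirm the scene. The clear shot glass is at crop a (311,246), the shaker cap at (480,254), the tin at (665,273), and the cup at (571,440) with its ear at (513,388). In crop b the holders run small round (180,183), large round (336,221), large square (495,260), small square (652,295).

Run:
```python
from h import *
c=dict(np.load('top0.npz'))
A=lambda x,y,h,o=(90,145),f=5:atz(c,o[0]+(x+.5)/f-.5,o[1]+(y+.5)/f-.5,h)[:2]
for n,x,y,h in [('shot',311,246,.061),('shaker',480,254,.098),('tin',665,273,.072),('cup',571,440,.053),('ear',513,388,.045),('tum',125,354,.093),('steel',309,492,.074)]:
    print(n,A(x,y,h).round(3))
d=A(513,388,.048)-A(571,440,.053);print('ear az',np.degrees(np.arctan2(d[1],d[0])))
Hs=np.array([A(x,y,.020,(300,160),5.5) for x,y in [(180,183),(336,221),(495,260),(652,295)]]);print(Hs.round(3))
print(np.linalg.norm(np.diff(Hs,axis=0),axis=1))
d=Hs[0]-Hs[3];u=d/np.linalg.norm(d);m=Hs.mean(0);print('row az',np.degrees(np.arctan2(d[1],d[0])))
print('fit',np.array([m+u*.082*k for k in(1.5,.5,-.5,-1.5)]).round(4))
# depth check of bowl: points
P=cloud(c);q=P[(P[...,2]>.045)&(P[...,2]<.07)&(abs(P[...,0]-.335)<.06)&(abs(P[...,1]-.275)<.06)];print(q.min(0),q.max(0))
o=ctrl.get_obs();r=R.from_euler('xyz',o['eef_rot']).as_matrix();print(r.round(3))
```

```text
shot [0.434 0.416]
shaker [0.426 0.318]
tin [0.418 0.222]
cup [0.328 0.275]
ear [0.357 0.308]
tum [0.374 0.507]
steel [0.301 0.413]
ear az 48.54765212534616
[[ 0.439 -0.081]
 [ 0.419 -0.16 ]
 [ 0.399 -0.241]
 [ 0.38  -0.321]]
[0.08178325 0.08326445 0.0817234 ]
row az 76.31905362962512
fit [[ 0.4384 -0.0811]
 [ 0.419  -0.1608]
 [ 0.3996 -0.2405]
 [ 0.3802 -0.3202]]
[0.29470861 0.21594264 0.0456707 ] [0.39447075 0.31025839 0.06986017]
[[ 0.974  0.227 -0.   ]
 [ 0.227 -0.974  0.001]
 [ 0.    -0.001 -1.   ]]
```

Call:
carry_out(motion="0.024 0.030 0 0 0 0 0;0.024 0.030 0 0 0 0 0;0.024 0.030 0 0 0 0 0;0.024 0.030 0 0 0 0 0;0.024 0.030 0 0 0 0 0;0.024 0.030 0 0 0 0 0;0.024 0.030 0 0 0 0 0;0.024 0.030 0 0 0 0 0;0.024 0.030 0 0 0 0 0;0.024 0.030 0 0 0 0 0;0.024 0.030 0 0 0 0 0;-0.004 0.037 0 0 0 3 0;-0.004 0.037 0 0 0 3 0;-0.004 0.037 0 0 0 3 0;-0.004 0.037 0 0 0 3 0;-0.004 0.037 0 0 0 3 0;-0.004 0.037 0 0 0 3 0;-0.004 0.037 0 0 0 3 0;-0.004 0.037 0 0 0 3 0", grip_force=15)

```text
time_s: 1.68
ee_pos: [0.356, 0.092, 0.2055]
eef_rot: [3.141, -0.0, 0.65]
force: [-0.4, 0.1, -0.5]
grip_width: 0.0942
grip_force: 0.0
```

Call:
carry_out(motion="-0.006 0.036 0 0 0 2.2 0;-0.006 0.036 0 0 0 2.2 0;-0.006 0.036 0 0 0 2.2 0;-0.006 0.036 0 0 0 2.2 0;-0.004 0.037 0 0 0 2.2 0;0 0 0 0 0 0 0;0 0 0 0 0 0 0")

```text
time_s: 2.27
ee_pos: [0.3281, 0.2723, 0.2049]
eef_rot: [-3.141, 0.001, 0.843]
force: [0.1, 0.2, -0.8]
grip_width: 0.0943
grip_force: 0.0
```

Run:
```python
from h import *
c=snap('wrist','w1.png');o=ctrl.get_obs();print(o['ee_pos'],o['eef_rot'],o['qpos'])
P=cloud(c);np.savez('w1.npz',**{k:np.array(v) for k,v in c.items()})
q=P[(P[...,2]>.035)&(P[...,2]<.056)&(abs(P[...,0]-.328)<.05)&(abs(P[...,1]-.275)<.06)&(c['range_z']>.05)];print(len(q),q.min(0),q.max(0))
```

```text
[0.3284147  0.27127027 0.20504496] [-3.14150459e+00  1.05212394e-03  8.40671010e-01] [ 6.04467481e-01  2.01710471e-02  1.84657341e+00 -1.67842456e-04
  1.27589172e+00  1.33464171e+00]
857 [0.29233175 0.24452035 0.03504725] [0.35918536 0.31411859 0.05417311]
```

View pics/w1.png

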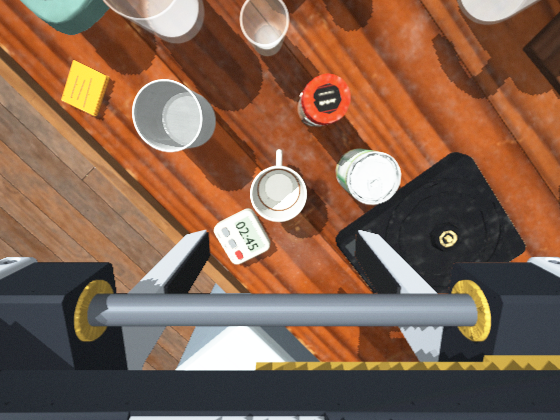

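Wrist view: the cup rim is centred at (278.5,193.5), and the ear points straight up at (279,155), so the fingers are square to it.

Run:
```python
from h import *
c=dict(np.load('w1.npz'))
for n,u,v,h in [('cup',278.5,193.5,.053),('eartip',279,152,.045),('shot',265,22,.061),('shaker',326,99,.098),('tin',372,177,.072),('steel',174,115,.074)]: print(n,atz(c,u,v,h).round(4))
```

```text
cup [0.3258 0.2764 0.053 ]
eartip [0.357  0.3104 0.045 ]
shot [0.4311 0.4131 0.061 ]
shaker [0.4234 0.3192 0.098 ]
tin [0.4144 0.2261 0.072 ]
steel [0.3042 0.409  0.074 ]
```

Call:
carry_out(motion="-0.001 0.004 -0.03 0 0 0 0;0 0 -0.035 0 0 0 0;0 0 -0.035 0 0 0 0;0 0 -0.035 0 0 0 0;0 0 -0.03 0 0 0 0;0 0 -0.02 0 0 0 0;0 0 -0.002 0 0 0 0;0 0 0 0 0 0 40;0 0 0 0 0 0 80;0 0 0 0 0 0 110;0 0 0 0 0 0 130;0 0 0 0 0 0 150;0 0 0 0 0 0 150;0 0 0 0 0 0 150;0 0 0 0 0 0 150")

```text
time_s: 3.57
ee_pos: [0.3282, 0.2758, 0.0193]
eef_rot: [3.141, -0.002, 0.84]
force: [-1.5, 0.2, 7.3]
grip_width: 0.0636
grip_force: 15.0
```

Call:
carry_out(motion="0 0 0.01 0 0 0 150;0 0 0.02 0 0 0 150;0 0 0.03 0 0 0 150;0 0 0.03 0 0 0 150;0 0 0.03 0 0 0 150;0 0 0.03 0 0 0 150;0.007 -0.0336 0 0 0 -4.75 150;0.007 -0.0336 0 0 0 -4.75 150;0.007 -0.0336 0 0 0 -4.75 150;0.007 -0.0336 0 0 0 -4.75 150;0.007 -0.0336 0 0 0 -4.75 150;0.007 -0.0336 0 0 0 -4.75 150;0.007 -0.0336 0 0 0 -4.75 150;0.007 -0.0336 0 0 0 -4.75 150;0.007 -0.0336 0 0 0 -4.75 150;0.007 -0.0336 0 0 0 -4.75 150;0.007 -0.0336 0 0 0 -4.75 150;0.007 -0.0336 0 0 0 -4.75 150;0.007 -0.0336 0 0 0 -4.75 150;0 0 0 0 0 0 150")

```text
time_s: 5.23
ee_pos: [0.419, -0.1657, 0.169]
eef_rot: [3.141, -0.001, -0.247]
force: [0.4, 0.8, -1.2]
grip_width: 0.0636
grip_force: 15.0
```

Run:
```python
from h import *
c=snap('wrist','w2.png');o=ctrl.get_obs();print(o['ee_pos'],o['eef_rot'],o['force'],o['grip_width'])
np.savez('w2.npz',**{k:np.array(v) for k,v in c.items()})
```

```text
[ 0.41853585 -0.16348973  0.16876213] [ 3.14144122e+00  3.57510491e-04 -2.42360215e-01] [-0.48857642  0.41253505 -1.23713256] 0.06359970426704609
```

View pics/w2.png

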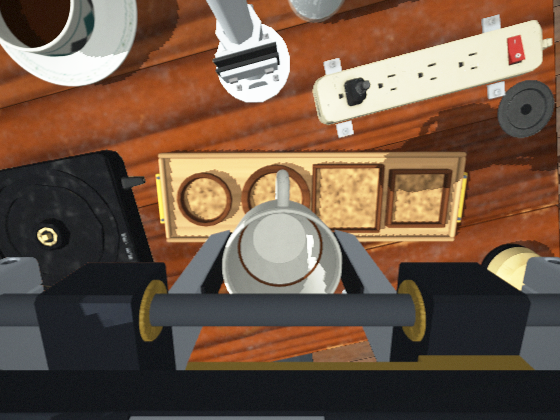

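The cup is held upright with its ear pointing up in the image. Holder centres are at (204,198), (276,197), (348,197) and (419,197).

Run:
```python
from h import *
c=dict(np.load('w2.npz'))
q=np.array([atz(c,u,v,.020)[:2] for u,v in [(204.5,198),(276,197),(348,197),(419,197)]]);print(q.round(4))
d=q[0]-q[3];print(np.degrees(np.arctan2(d[1],d[0])),q.mean(0))
print(ctrl.get_obs()['ee_pos'])
```

```text
[[ 0.4381 -0.0811]
 [ 0.4193 -0.16  ]
 [ 0.3992 -0.2392]
 [ 0.3794 -0.3174]]
76.04521779691102 [ 0.4089714  -0.19945152]
[ 0.41853585 -0.16348973  0.16876213]
```

Call:
carry_out(motion="0 0.001 -0.03 0 0 0 150;0 0 -0.03 0 0 0 150;0 0 -0.03 0 0 0 150;0 0 -0.025 0 0 0 150;0 0 -0.012 0 0 0 150;0 0 0 0 0 0 150;0 0 0 0 0 0 150")

```text
time_s: 5.87
ee_pos: [0.4187, -0.1598, 0.0419]
eef_rot: [-3.141, 0.001, -0.237]
force: [-0.2, -0.2, -0.8]
grip_width: 0.0637
grip_force: 15.0
```

Call:
carry_out(motion="0 0 -0.003 0 0 0 150;0 0 -0.003 0 0 0 150;0 0 -0.002 0 0 0 150;0 0 -0.001 0 0 0 150;0 0 -0.001 0 0 0 150;0 0 -0.001 0 0 0 150;0 0 0 0 0 0 150;0 0 0 0 0 0 150")

```text
time_s: 6.53
ee_pos: [0.4193, -0.1606, 0.0312]
eef_rot: [3.142, -0.001, -0.238]
force: [-0.5, 2.9, 8.3]
grip_width: 0.0639
grip_force: 15.0
```

Call:
carry_out(motion="0 0 0 0 0 0 70;0 0 0 0 0 0 60;0 0 0 0 0 0 45;0 0 0 0 0 0 45;0 0 0.01 0 0 0 45;0 0 0.03 0 0 0 45;0 0 0.035 0 0 0 45;0 0 0.035 0 0 0 45;0 0 0.035 0 0 0 45;0 0 0.03 0 0 0 45;-0.004 0.036 0 0 0 2.5 45;-0.004 0.036 0 0 0 2.5 45;-0.004 0.036 0 0 0 2.5 45;-0.004 0.036 0 0 0 2.5 45;-0.004 0.036 0 0 0 2.5 45;0 0 0 0 0 0 45")

```text
time_s: 7.87
ee_pos: [0.3978, 0.0239, 0.2063]
eef_rot: [-3.141, -0.001, -0.013]
force: [-0.8, -0.6, 0.0]
grip_width: 0.0775
grip_force: 0.0
```

Run:
```python
from h import *
c=snap('top');im=c['pixels'][:,:,::-1]
cv2.imwrite('pics/t1.png',cv2.resize(im[150:250,295:455],None,fx=5,fy=5))
```

```text
(no output)
```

View pics/t1.png

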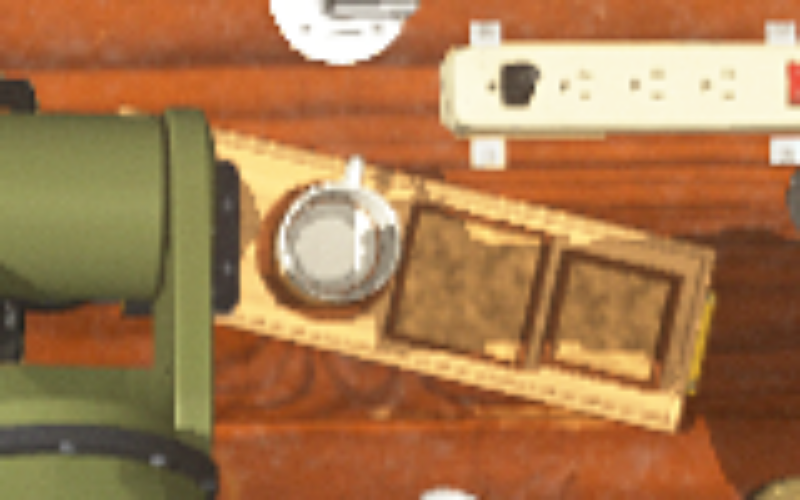

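The cup sits in the large round holder with its ear across the tray at (355,172). Next is the shot glass.

Call:
carry_out(motion="0.003 0.0355 0 0 0 1.9 45;0.003 0.0355 0 0 0 1.9 45;0.003 0.0355 0 0 0 1.9 45;0.003 0.0355 0 0 0 1.9 45;0.003 0.0355 0 0 0 1.9 45;0.003 0.0355 0 0 0 1.9 45;0.003 0.0355 0 0 0 1.9 45;0.003 0.0355 0 0 0 1.9 45;0.003 0.0355 0 0 0 1.9 45;0.003 0.0355 0 0 0 1.9 45;0.004 0.0355 0 0 0 1.9 45;0 0 0 0 0 0 45;0 0 0 0 0 0 45")

```text
time_s: 9.0
ee_pos: [0.4332, 0.41, 0.2049]
eef_rot: [3.141, 0.001, 0.345]
force: [0.6, -0.9, -0.6]
grip_width: 0.0774
grip_force: 0.0
```

Run:
```python
from h import *
c=snap('wrist','w3.png');o=ctrl.get_obs();print(o['ee_pos'],o['eef_rot'],o['qpos'])
np.savez('w3.npz',**{k:np.array(v) for k,v in c.items()})
```

```text
[0.4333221  0.4091134  0.20520458] [3.14103817e+00 7.17559626e-04 3.43745157e-01] [ 6.95339431e-01  4.03595749e-01  1.38230976e+00 -2.79835744e-04
  1.35655178e+00  1.92245002e+00]
```

View pics/w3.png

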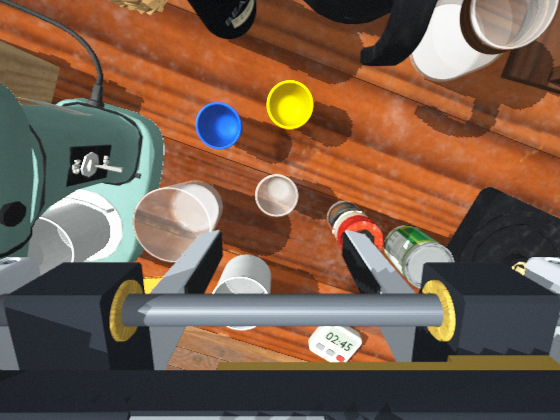

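The clear shot glass is at (276,195), with blue at (219,125) and yellow at (290,104) kept well away.

Run:
```python
from h import *
c=dict(np.load('w3.npz'));print(atz(c,276.5,194.5,.061))
```

```text
[0.43320987 0.41605732 0.061     ]
```

Call:
carry_out(motion="0 0.006 -0.03 0 0 0 45;0 0 -0.035 0 0 0 45;0 0 -0.035 0 0 0 45;0 0 -0.035 0 0 0 45;0 0 -0.03 0 0 0 45;0 0 -0.02 0 0 0 45;0 0 0 0 0 0 45;0 0 0 0 0 0 80;0 0 0 0 0 0 110;0 0 0 0 0 0 140;0 0 0 0 0 0 160;0 0 0 0 0 0 180;0 0 0 0 0 0 180;0 0 0 0 0 0 180", grip_force=12)

```text
time_s: 10.22
ee_pos: [0.4332, 0.4164, 0.0215]
eef_rot: [-3.141, -0.002, 0.345]
force: [-0.2, -0.4, 6.8]
grip_width: 0.0469
grip_force: 12.0
```

Call:
carry_out(motion="0 0 0.01 0 0 0 180;0 0 0.02 0 0 0 180;0 0 0.03 0 0 0 180;0 0 0.03 0 0 0 180;0 0 0.03 0 0 0 180;0 0 0.03 0 0 0 180;0 -0.0355 0 0 0 -2.4 180;0 -0.0355 0 0 0 -2.4 180;0 -0.0355 0 0 0 -2.4 180;0 -0.0355 0 0 0 -2.4 180;0 -0.0355 0 0 0 -2.4 180;0 -0.0355 0 0 0 -2.4 180;0 -0.0355 0 0 0 -2.4 180;0 -0.0355 0 0 0 -2.4 180;0 -0.0355 0 0 0 -2.4 180;0 -0.0355 0 0 0 -2.4 180;0.001 -0.0355 0 0 0 -2.4 180;0.001 -0.0355 0 0 0 -2.4 180;0.001 -0.0355 0 0 0 -2.4 180;0.001 -0.0355 0 0 0 -2.4 180")

```text
time_s: 11.88
ee_pos: [0.4363, -0.0826, 0.1712]
eef_rot: [3.142, -0.001, -0.244]
force: [0.5, 0.8, -0.7]
grip_width: 0.0472
grip_force: 12.0
```

Call:
carry_out(motion="0 0 0 0 0 0 180;0 0 0 0 0 0 180;0 0 0 0 0 0 180")

```text
time_s: 12.13
ee_pos: [0.4366, -0.0807, 0.1707]
eef_rot: [-3.141, -0.0, -0.242]
force: [-0.0, 0.4, -0.6]
grip_width: 0.0469
grip_force: 12.0
```

Call:
carry_out(motion="0.0015 0 -0.03 0 0 0 180;0 0 -0.03 0 0 0 180;0 0 -0.03 0 0 0 180;0 0 -0.025 0 0 0 180;0 0 -0.012 0 0 0 180;0 0 -0.003 0 0 0 180;0 0 -0.003 0 0 0 180;0 0 -0.002 0 0 0 180;0 0 -0.001 0 0 0 180;0 0 -0.001 0 0 0 180;0 0 0 0 0 0 180;0 0 0 0 0 0 180")

```text
time_s: 13.13
ee_pos: [0.4384, -0.081, 0.0339]
eef_rot: [-3.142, -0.001, -0.242]
force: [-0.0, 0.2, -1.5]
grip_width: 0.047
grip_force: 12.0
```

Call:
carry_out(motion="0 0 -0.001 0 0 0 180;0 0 -0.001 0 0 0 180;0 0 0 0 0 0 180")

```text
time_s: 13.38
ee_pos: [0.4393, -0.0811, 0.0327]
eef_rot: [-3.141, -0.003, -0.242]
force: [-2.6, 1.3, 13.7]
grip_width: 0.0472
grip_force: 12.0
```

Call:
carry_out(motion="0 0 0 0 0 0 115;0 0 0 0 0 0 105;0 0 0 0 0 0 92;0 0 0 0 0 0 92;0 0 0.01 0 0 0 92;0 0 0.03 0 0 0 92;0 0 0.035 0 0 0 92;0 0 0.035 0 0 0 92;0 0 0.035 0 0 0 92;0 0 0.03 0 0 0 92;-0.002 0.0255 0 0 0 6.1 60;-0.002 0.0255 0 0 0 6.1 30;-0.002 0.0255 0 0 0 6.1 20;-0.002 0.0255 0 0 0 6.1 20;-0.002 0.0255 0 0 0 6.1 20;-0.002 0.0255 0 0 0 6.1 20;-0.002 0.0255 0 0 0 6.1 20;-0.002 0.0255 0 0 0 6.1 20;-0.002 0.0255 0 0 0 6.1 20;-0.002 0.0255 0 0 0 6.1 20")

```text
time_s: 15.05
ee_pos: [0.4178, 0.1753, 0.2072]
eef_rot: [3.141, -0.0, 0.828]
force: [0.5, 0.7, 0.1]
grip_width: 0.0867
grip_force: 0.0
```

Call:
carry_out(motion="-0.001 0.0255 0 0 0 6.1 20;-0.001 0.0245 0 0 0 6.1 20;0 0 0 0 0 0 20;0 0 0 0 0 0 20")

```text
time_s: 15.38
ee_pos: [0.4159, 0.2246, 0.2068]
eef_rot: [3.142, 0.0, 1.037]
force: [0.8, -0.5, -0.1]
grip_width: 0.0868
grip_force: 0.0
```

Run:
```python
from h import *
c=snap('wrist');o=ctrl.get_obs();print(o['ee_pos'],o['eef_rot'],o['qpos'])
np.savez('w4.npz',**{k:np.array(v) for k,v in c.items()})
t=snap('top')
a=c['pixels'][:,:,::-1];b=cv2.resize(t['pixels'][150:250,295:455,::-1],None,fx=1.5,fy=1.5)
a=a.copy();a[270:420,0:240]=b;cv2.imwrite('pics/w4.png',a)
```

```text
[0.41602455 0.22392363 0.20675309] [3.14155434e+00 2.12905347e-04 1.03521856e+00] [ 4.16318696e-01  1.25234360e-01  1.72965686e+00 -1.61175867e-04
  1.28685262e+00  9.51941624e-01]
```

View pics/w4.png

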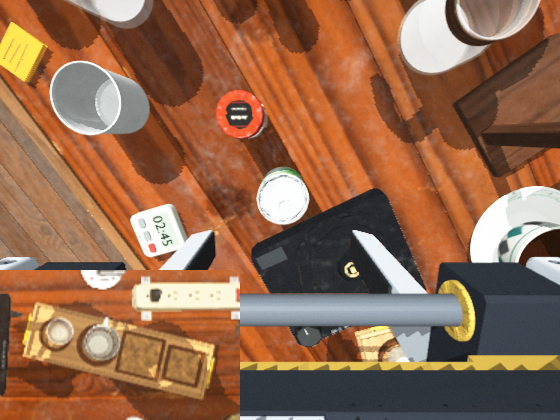

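Run:
```python
from h import *
c=dict(np.load('w4.npz'));print(atz(c,283,195,.072),atz(c,240,114,.098))
P=cloud(c);print(P[215:240,330:350,2].mean())
```

```text
[0.4179979  0.22745243 0.072     ] [0.42529546 0.31872947 0.098     ]
0.030710158185379293
```

Call:
carry_out(motion="0.001 0.002 0 0 0 6 50;0 0 -0.02 0 0 6 50;0 0 -0.03 0 0 4 50;0 0 -0.035 0 0 0 50;0 0 -0.035 0 0 0 50;0 0 -0.03 0 0 0 50;0 0 -0.02 0 0 0 50;0 0 -0.011 0 0 0 50;0 0 0 0 0 0 50;0 0 0 0 0 0 80;0 0 0 0 0 0 100;0 0 0 0 0 0 120;0 0 0 0 0 0 150;0 0 0 0 0 0 150;0 0 0 0 0 0 150", grip_force=20)

```text
time_s: 16.73
ee_pos: [0.4179, 0.2263, 0.0268]
eef_rot: [3.14, -0.001, 1.315]
force: [-1.3, -0.9, 7.5]
grip_width: 0.0574
grip_force: 20.0
```

Call:
carry_out(motion="0 0 0.01 0 0 0 150;0 0 0.025 0 0 0 150;0 0 0.035 0 0 0 150;0 0 0.035 0 0 0 150;0 0 0.035 0 0 0 150;0 0 0.03 0 0 0 150;-0.0013 -0.0333 0 0 0 -6.4 150;-0.0013 -0.0333 0 0 0 -6.4 150;-0.0013 -0.0333 0 0 0 -6.4 150;-0.0013 -0.0333 0 0 0 -6.4 150;-0.0013 -0.0333 0 0 0 -6.4 150;-0.0013 -0.0333 0 0 0 -6.4 150;-0.0013 -0.0333 0 0 0 -6.4 150;-0.0013 -0.0333 0 0 0 -6.4 150;-0.0013 -0.0333 0 0 0 -6.4 150;-0.0013 -0.0333 0 0 0 -6.4 150;-0.0013 -0.0333 0 0 0 -6.4 150;-0.0013 -0.0333 0 0 0 -6.4 150;-0.0013 -0.0333 0 0 0 -6.4 150;-0.0013 -0.0333 0 0 0 -6.4 150")

```text
time_s: 18.4
ee_pos: [0.3985, -0.2417, 0.1965]
eef_rot: [3.141, -0.001, -0.254]
force: [1.7, 0.3, -2.2]
grip_width: 0.057
grip_force: 20.0
```

Call:
carry_out(motion="0 0 0 0 0 0 150;0 0 0 0 0 0 150;0 0 0 0 0 0 150")

```text
time_s: 18.65
ee_pos: [0.3989, -0.2397, 0.1959]
eef_rot: [-3.141, -0.0, -0.248]
force: [-0.9, -0.4, -2.9]
grip_width: 0.0573
grip_force: 20.0
```

Call:
carry_out(motion="0 -0.002 -0.03 0 0 0 150;0 0 -0.035 0 0 0 150;0 0 -0.035 0 0 0 150;0 0 -0.03 0 0 0 150;0 0 -0.016 0 0 0 150;0 0 -0.003 0 0 0 150;0 0 -0.003 0 0 0 150;0 0 -0.002 0 0 0 150;0 0 -0.001 0 0 0 150;0 0 -0.001 0 0 0 150;0 0 0 0 0 0 150;0 0 0 0 0 0 150")

```text
time_s: 19.65
ee_pos: [0.3993, -0.2423, 0.04]
eef_rot: [3.141, -0.001, -0.248]
force: [-1.3, -0.3, -1.4]
grip_width: 0.0571
grip_force: 20.0
```

Call:
carry_out(motion="0 0 -0.001 0 0 0 150;0 0 -0.001 0 0 0 150;0 0 0 0 0 0 150")

```text
time_s: 19.9
ee_pos: [0.3994, -0.2424, 0.0386]
eef_rot: [3.141, -0.001, -0.249]
force: [-5.4, 5.0, 16.9]
grip_width: 0.0574
grip_force: 20.0
```

Call:
carry_out(motion="0 0 0 0 0 0 90;0 0 0 0 0 0 82;0 0 0 0 0 0 76;0 0 0 0 0 0 76;0 0 0.01 0 0 0 76;0 0 0.03 0 0 0 76;0 0 0.035 0 0 0 76;0 0 0.035 0 0 0 76;0 0 0.03 0 0 0 76;0 0 0.025 0 0 0 76;0.0016 0.035 0 0 0 3.4 60;0.0016 0.035 0 0 0 3.4 50;0.0016 0.035 0 0 0 3.4 50;0.0016 0.035 0 0 0 3.4 50;0.0016 0.035 0 0 0 3.4 50;0.0016 0.035 0 0 0 3.4 50;0.0016 0.035 0 0 0 3.4 50;0.0016 0.035 0 0 0 3.4 50;0.0016 0.035 0 0 0 3.4 50;0.0016 0.035 0 0 0 3.4 50")

```text
time_s: 21.57
ee_pos: [0.4146, 0.1096, 0.2033]
eef_rot: [3.141, -0.001, 0.348]
force: [0.8, -0.5, 0.5]
grip_width: 0.0757
grip_force: 0.0
```

Call:
carry_out(motion="0.0016 0.035 0 0 0 3.4 50;0.0016 0.035 0 0 0 3.4 50;0.0016 0.035 0 0 0 3.4 50;0.0016 0.035 0 0 0 3.4 50;0.0016 0.035 0 0 0 3.4 50;0.0016 0.035 0 0 0 3.4 50;0 0 0 0 0 0 50;0 0 0 0 0 0 50;0 0 0 0 0 0 50")

```text
time_s: 22.32
ee_pos: [0.4245, 0.3173, 0.2027]
eef_rot: [3.141, 0.0, 0.7]
force: [0.4, -0.8, -0.2]
grip_width: 0.0753
grip_force: 0.0
```

Run:
```python
from h import *
c=snap('wrist');o=ctrl.get_obs();print(o['ee_pos'],o['eef_rot'],o['qpos'])
np.savez('w5.npz',**{k:np.array(v) for k,v in c.items()})
t=snap('top')
a=c['pixels'][:,:,::-1];b=cv2.resize(t['pixels'][150:250,295:455,::-1],None,fx=1.5,fy=1.5)
a=a.copy();a[270:420,0:240]=b;cv2.imwrite('pics/w5.png',a)
```

```text
[0.42466552 0.31697507 0.20282325] [ 3.14143372e+00 -3.45303324e-05  6.99583372e-01] [ 5.72156525e-01  2.57332304e-01  1.58154571e+00 -1.58939103e-04
  1.30266019e+00  1.44341159e+00]
```

View pics/w5.png

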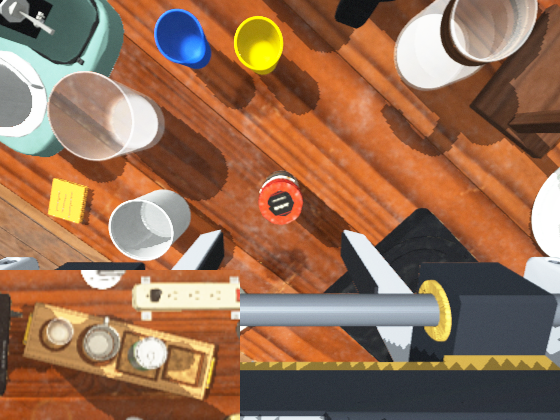

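Tin, cup and glass are all standing in their holders. The shaker cap is at (281,201), between the fingers.

Call:
carry_out(motion="0.0005 0.002 -0.03 0 0 0 50;0 0 -0.035 0 0 0 50;0 0 -0.035 0 0 0 50;0 0 -0.035 0 0 0 50;0 0 -0.02 0 0 0 50;0 0 -0.011 0 0 0 50;0 0 0 0 0 0 50;0 0 0 0 0 0 80;0 0 0 0 0 0 110;0 0 0 0 0 0 140;0 0 0 0 0 0 170;0 0 0 0 0 0 190;0 0 0 0 0 0 190;0 0 0 0 0 0 190", grip_force=15)

```text
time_s: 23.58
ee_pos: [0.4254, 0.3201, 0.0371]
eef_rot: [3.142, -0.001, 0.701]
force: [-1.7, -0.3, 6.8]
grip_width: 0.0439
grip_force: 15.0
```

Call:
carry_out(motion="0 0 0.01 0 0 0 190;0 0 0.025 0 0 0 190;0 0 0.035 0 0 0 190;0 0 0.035 0 0 0 190;0 0 0.035 0 0 0 190;0 0 0.025 0 0 0 190;-0.0025 -0.0355 0 0 0 -3 190;-0.0025 -0.0355 0 0 0 -3 190;-0.0025 -0.0355 0 0 0 -3 190;-0.0025 -0.0355 0 0 0 -3 190;-0.0025 -0.0355 0 0 0 -3 190;-0.0025 -0.0355 0 0 0 -3 190;-0.0025 -0.0355 0 0 0 -3 190;-0.0025 -0.0355 0 0 0 -3 190;-0.0025 -0.0355 0 0 0 -3 190;-0.0025 -0.0355 0 0 0 -3 190;-0.0025 -0.0355 0 0 0 -3 190;-0.0025 -0.0355 0 0 0 -3 190;-0.0025 -0.0355 0 0 0 -3 190;-0.0025 -0.0355 0 0 0 -3 190")

```text
time_s: 25.25
ee_pos: [0.3895, -0.1789, 0.2022]
eef_rot: [3.141, -0.001, -0.035]
force: [0.8, -0.3, -1.6]
grip_width: 0.0441
grip_force: 15.0
```

Call:
carry_out(motion="-0.0025 -0.0355 0 0 0 -3 190;-0.0025 -0.0355 0 0 0 -3 190;-0.0025 -0.0355 0 0 0 -3 190;-0.0025 -0.0355 0 0 0 -3 190;0 0 0 0 0 0 190;0 0 0 0 0 0 190;0 0 0 0 0 0 190")

```text
time_s: 25.83
ee_pos: [0.38, -0.3187, 0.2016]
eef_rot: [-3.141, 0.0, -0.241]
force: [0.1, 0.4, -0.7]
grip_width: 0.0441
grip_force: 15.0
```

Call:
carry_out(motion="0 -0.001 -0.03 0 0 0 190;0 0 -0.035 0 0 0 190;0 0 -0.035 0 0 0 190;0 0 -0.025 0 0 0 190;0 0 -0.015 0 0 0 190;0 0 -0.003 0 0 0 190;0 0 -0.003 0 0 0 190;0 0 -0.002 0 0 0 190;0 0 -0.002 0 0 0 190;0 0 -0.001 0 0 0 190;0 0 0 0 0 0 190;0 0 0 0 0 0 190")

```text
time_s: 26.83
ee_pos: [0.3803, -0.3203, 0.0509]
eef_rot: [3.141, -0.001, -0.242]
force: [-0.7, -0.2, -0.4]
grip_width: 0.0439
grip_force: 15.0
```

Call:
carry_out(motion="0 0 -0.001 0 0 0 190;0 0 -0.001 0 0 0 190;0 0 0 0 0 0 190")

```text
time_s: 27.08
ee_pos: [0.3803, -0.3203, 0.0491]
eef_rot: [3.141, -0.001, -0.242]
force: [-1.6, 2.1, 6.9]
grip_width: 0.0438
grip_force: 15.0
```

Contact is made, so I'll release, lift and back away.

Call:
carry_out(motion="0 0 0 0 0 0 125;0 0 0 0 0 0 115;0 0 0 0 0 0 105;0 0 0 0 0 0 105;0 0 0.01 0 0 0 105;0 0 0.03 0 0 0 105;0 0 0.035 0 0 0 105;0 0 0.035 0 0 0 105;0 0 0.035 0 0 0 105;0 0 0.02 0 0 0 105;-0.024 -0.028 0 0 0 0 105;-0.024 -0.028 0 0 0 0 105;-0.024 -0.028 0 0 0 0 105;-0.024 -0.028 0 0 0 0 105;-0.024 -0.028 0 0 0 0 105;-0.024 -0.028 0 0 0 0 105;0 0 0 0 0 0 105;0 0 0 0 0 0 105;0 0 0 0 0 0 105")

```text
time_s: 28.67
ee_pos: [0.2363, -0.4878, 0.2138]
eef_rot: [-3.141, -0.0, -0.242]
force: [0.3, -0.1, -0.2]
grip_width: 0.0553
grip_force: 0.0
```

Run:
```python
from h import *
t=snap('top');s=snap('side');o=ctrl.get_obs();print(o['ee_pos'],o['force'])
a=cv2.resize(t['pixels'][145:260,90:450,::-1],(720,230));b=cv2.resize(s['pixels'][150:310,140:400,::-1],(585,360))
b=cv2.copyMakeBorder(b,0,0,0,135,0);cv2.imwrite('pics/f.png',np.vstack([a,b]))
```

```text
[ 0.23691637 -0.48745259  0.213839  ] [ 0.21991903 -0.09260414 -0.10509272]
```

View pics/f.png

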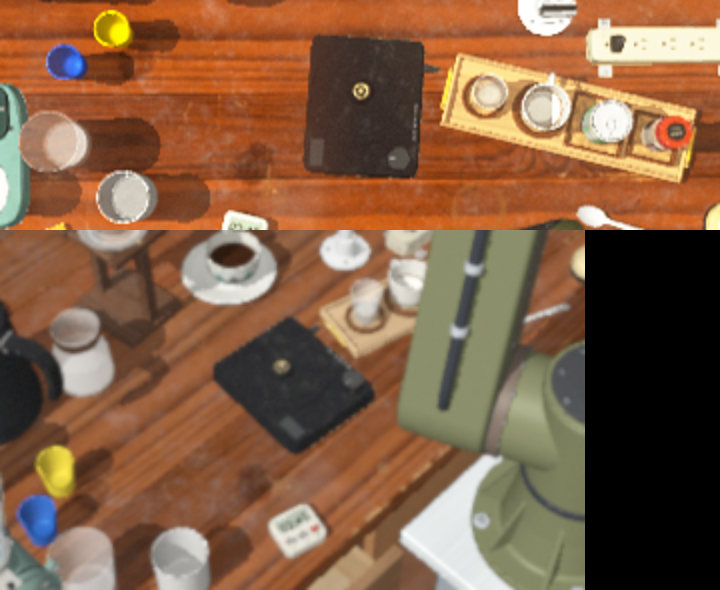

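All four look in place: glass (488,95), cup (545,106) with its ear up, tin (608,120), shaker cap (675,132). One check that the shaker and tin are upright, then I'll hand in.

Run:
```python
from h import *
c=dict(np.load('top0.npz'))
for u,v,h in [(675,132,.110),(611,121,.084),(489,94,.073),(545,106,.065)]: print(atz(c,90+u/2,145+v/2,h).round(3))
```

```text
[ 0.381 -0.321  0.11 ]
[ 0.398 -0.243  0.084]
[ 0.436 -0.081  0.073]
[ 0.42  -0.158  0.065]
```

```bash
python3 -c "
from station import ctrl
print(ctrl.hand_in())"
```

```text
the job is handed in; nothing more can be done
None
```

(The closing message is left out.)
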